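Hang the pipette on the charging carousel

TASK

The pipette still stands on its single bench rest. Turn the charging carousel by the hexagonal grip on top until its one empty place clicks in at the front, over the panel of the base. Then take the pipette off the rest, hang it by its finger hook in that empty place and press it down gently until it clicks fully home, let go of it, and leave the things around as they are.

Things in the scene. Friction and masses are not known exactly. Their poses are not given: they have to be found in the camera images.
- carousel: Fixed charging carousel: white round base (214 mm across), front panel with a row of lamps on its own -x side, column, turning head, five cradles 72 degrees apart at 92 mm radius; four hold a fixed pipette (tops 56 mm above the lip), one is empty. Origin: on the bench, on the turning axis, z up. Head height is NOT measured: see front_place. Left of it stands an electrode stand, rod 310 mm high.
- turntable (a joint): Head angle, rad, counter-clockwise from above; 0 (or 6.283) when the empty place is at the front. Light friction (0.04 N m), stays where it is left; clicks into a stop every 72 degrees (1.257 rad), about 0.25 N m to leave it; within some 5 degrees of a stop the spring draws it in.
- turn_grip (a point): Point on the turning axis at the middle of the grey hexagonal grip on top (fixed to the base, at nominal height 240 mm; the true middle is 40 mm above the lips). Grip: 40 mm across flats, 46 mm over corners, 30 mm high. Its flats face the directions carousel yaw + turntable angle + multiples of 60 degrees.
- front_place (a point): Fixed to the base, on the long axis of a pipette that hangs in the front place: 92 mm from the turning axis, at the nominal lip height of 200 mm. The true lip height is anywhere from 188 to 212 mm, the same for all cradles, and must be felt. A pipette hung there has the carousel's yaw.
- front_pocket (a point): Fixed to the base, mouth of the front place's pocket at nominal lip height, 26 mm behind front_place. Pocket: 9 mm deep behind a 6 mm rounded lip, 19 mm wide between guides, back flared open. The hook's tongue goes straight down into it, the handle staying outside the lip. Home, the hook rests on the lip: a firm stop (about 8 N/mm).
- charge_pin (a joint): Sprung contact pin in the empty pocket's floor, m: 0 while empty, about 0.006 when the pipette is fully home; moves over the last 6 mm. Above it two sprung rollers clip the tongue: from 12 to 4 mm above home they resist with 3 to 8 N, then let it through to the lip; it stays there by itself. Pressing harder than about 20 N damages it.
- pipette: White electronic pipette, upright, 0.16 to 0.26 kg, 221 mm long. Origin: nozzle tip at the bottom, z up. Handle: rounded block 28 mm along own x, 26 mm along own y, 94 to 205 mm above the origin. Grey finger hook to own +x: arm 14 mm wide, underside 165 mm above the origin, reaches 31 mm from the axis.
- pipette_grip (a point): Point on the pipette's axis 190 mm above its origin, middle of the free upper handle (175 to 203 mm), to be held from above by its two flat sides (own +y and -y, 26 mm apart). A button stands 31 mm above this point.
- pipette_tongue (a point): Lower end of the tongue of the finger hook, 26 mm below the hook's underside, 26 mm to own +x of the axis. Tongue: 6 mm thick along x, 8 mm wide with a round end 14 mm wide; 9 mm gap between it and the handle.
- bench_rest: Fixed single rest: round white foot 84 mm across, steel rod at its own +x side, open cradle with the same lip and pocket but no clip, lip top 200 mm above the bench. Origin: centre of the underside, below the hung pipette's axis; same yaw as that pipette. The pipette comes out straight up, free after 27 mm; then move it away from the rod (own -x), as the handle still stands before the lip.
- beaker_blue: Glass beaker with blue content, 62x68x84 mm, loose bystander; origin: centre of its underside.
- petri: Flat round dish, 61 mm across, 14 mm high, loose bystander; origin: centre of its underside.
- jar_amber: Brown glass bottle with black cap, 45 mm across, 87 mm high, loose bystander right of the bench rest; origin: centre of its underside.

How it is judged:
By the outcome, as a careful person would: the job done as asked, in the order asked, and still so for the second after the job is handed in, with the robot touching nothing.
It also fails if it takes over 72 s, if anything falls off the work surface, if the arm or the gripper's body presses on something with over 40 N, if the wrist force passes 120 N, or if a joint passes its speed limit or range.

ROBOT

A 6-joint arm with a two-finger parallel gripper is mounted at the origin on a cart in front of the work surface, level with it; the furniture and walls round the work are solid. World frame = base frame: x ahead of the robot, y to its left, z up, the work surface at z = 0. Lengths are in m, angles in rad, forces in N, time in s.
With the tool pointing down it reaches from about 0.35 to 0.975 m from the base axis. Payload 4.9 kg.
Tool frame: the origin (TCP) lies at the very end of the fingers, on their centre line; the grasp point (between the pads) lies behind it (manip.pinch_z is the y of the grasp point in the tool frame, in m); y points along the fingers, x is the direction in which the jaws open and shut, and the axes are right-handed (so a half turn about y gives the same grasp; the last joint's range is limited). The gripper opens to 85 mm and grips with 20 to 120 N. Pads are 22 mm wide; open, the fingers measure 114 mm over their backs; the gripper's body (76 mm by 85 mm) begins 54 mm behind the grasp point. The pads swing forward as they close: fully open they stand 13 mm farther back than shut.
Start: joints at [-0.119, 0.053, 1.613, -0, 1.476, -0.119], TCP at [0.625, 0, 0.231] pointing down, gripper open.
Joint ranges: [-3.01, 3.01], [-1.01, 2.22], [0.06, 2.58], [-1.02, 4.17], [0.09, 2.62], [-3.14, 3.14]. Speed limits (rad/s): [2.57, 2.57, 3.14, 3.14, 3.14, 3.14].

INTERFACE

Orientations are given as a unit quaternion [w, x, y, z].
In Python, from plant import manip gives the robot as it stands.
- The arm moves only by the tool drive_tool, never from a script. Its argument "motion" is a list of rows, each a list of 3 entries, a list of its own where there are three numbers: the shift along the tool's x, y, z in units of 25 mm (1.0 is 25 mm), then the turn, a rotation vector about the tool's x, y, z in units of 5 degrees (1.0 is 5 degrees), then the closure, from -1 (fully open) to 1 (shut). A call has 1 to 12 rows; each row shifts and turns the commanded pose from where the row before left it, along the tool's axes as they then stand; what a row does not reach is not made up. A row lasts 1/10 s, in which the tool goes at most 50 mm and 8.59 degrees, less where a joint would pass 70% of its speed; a pose out of reach is approached as far as the arm can. A call is refused whole if a number of a shift passes 1 or a number of a turn 1, either way. A call with a gripper value outside its range is refused whole. The fingers move at their own pace and stop on an object; the grip force is fixed at half the most. Time passes only in rows, so rows that do not move let the fingers close. It gives the time, the measured TCP pose, the force and the opening at its end, in the units of the state.
- manip.state(): the state, without advancing time (a new reading comes with each control period).
- manip.grab_frame(name): name is "scene" or "side" or "wrist"; returns a dict with "img" (400x640x3 uint8, blue, green, red), "range_z" (400x640 float32, m along the optical axis (not along the pixel's ray), 0 where there is no reading), "camera_matrix" (3x3 intrinsics, pixels), "world_from_camera" (4x4, takes a point from camera to world coordinates); the wrist camera has in their place "T_tool_cam" (4x4, takes a point from camera to tool coordinates, whose origin is the TCP and whose axes are the tool frame's). Camera axes: x right, y down, z forward; pixel columns grow to the right and rows downward; lengths in m; the calibration is good to about 2 mm. The wrist camera is an equidistant fisheye: a pixel r from the principal point sees the ray r / f radians off the axis. A picture is of the moment at which its call begins: read the wrist's pose just before it.
- manip.job_done(): hands the job in, once; it reports no verdict.
The state is a dict: "time": time; "joint_pos": joint angles; "joint_vel": joint speeds; "joint_efforts": joint torques, N m; "tool_pos": TCP position; "tool_rot": TCP orientation; "contact_force": force on the tool from outside, world axes, zero at the start; "ft_torque": the same for the moment, N m; "gripper_width": opening from 0.0 (shut) to 1.0 (fully open).
Only numpy, scipy, OpenCV 4.12 (cv2) and the standard library are available. Lean on these libraries where they do the work, as an engineer would, in place of code of your own. Each camera call takes 0.05 s, during which the arm holds its last target. There are 200 camera calls.

## Working session

There is one attempt and no reset: what is moved stays moved. The work goes in short steps, Python scripts to look and compute and a tool call to move; the robot and the scene stay as the last step left them, time stands still between calls to the robot, and variables do not carry over. Pictures are saved under pics/ and viewed, about 8 in all and at most 12, crops included, and the job is handed in when it is done.

Besides the shell and the picture viewer there is one more tool, called as name(argument=value, ...), one argument or row to a line, values as JSON. drive_tool: Moves the arm, as the interface text tells. Its arguments: {"type":"object","properties":{"motion":{"type":"array","items":{"type":"array"}}},"required":["motion"]}

```bash
ls; mkdir -p pics; python3 - <<'E'
from plant import manip
import cv2,numpy as np
print(manip.state(), manip.pinch_z)
for n in("scene","side"):
    f=manip.grab_frame(n); cv2.imwrite(f"pics/{n}0.png",f["img"]); np.savez(f"{n}0.npz",**f)
    print(n,f["camera_matrix"],f["world_from_camera"].round(4))
E
```

```text
pics
{'time': 0.0, 'joint_pos': array([-1.18994339e-01,  5.33354989e-02,  1.61429375e+00,  4.54670120e-06,
        1.47597925e+00, -1.19013444e-01]), 'joint_vel': array([ 0.00017394, -0.00093516, -0.0006365 , -0.00204752, -0.00192157,
        0.00019937]), 'joint_efforts': array([ 2.70554956e-04, -3.93670499e+01, -3.70175600e+01, -1.62778279e-04,
        6.93513779e-03, -6.06393527e-06]), 'tool_pos': array([6.24383134e-01, 7.89800623e-05, 2.30076400e-01]), 'tool_rot': array([ 7.07192626e-01, -7.07020218e-01,  7.00876809e-04,  7.14077998e-04]), 'contact_force': array([-0.22793874, -0.70910241, -0.05184064]), 'ft_torque': array([-0.0408369 , -0.0084262 , -0.00788041]), 'gripper_width': 1.002341093694091} -0.0187
scene [[475.34781295   0.         319.13447226]
 [  0.         475.34781295 207.27495926]
 [  0.           0.           1.        ]] [[ 0.0099 -0.6411  0.7674 -0.4194]
 [-0.9999 -0.0045  0.0092 -0.2538]
 [-0.0025 -0.7674 -0.6412  0.9323]
 [ 0.      0.      0.      1.    ]]
side [[382.92125568   0.         313.66464209]
 [  0.         382.92125568 201.64298435]
 [  0.           0.           1.        ]] [[ 0.9067 -0.3206  0.274   0.267 ]
 [-0.4216 -0.7049  0.5704 -0.7983]
 [ 0.0103 -0.6327 -0.7743  0.9061]
 [ 0.      0.      0.      1.    ]]
```

View pics/scene0.png

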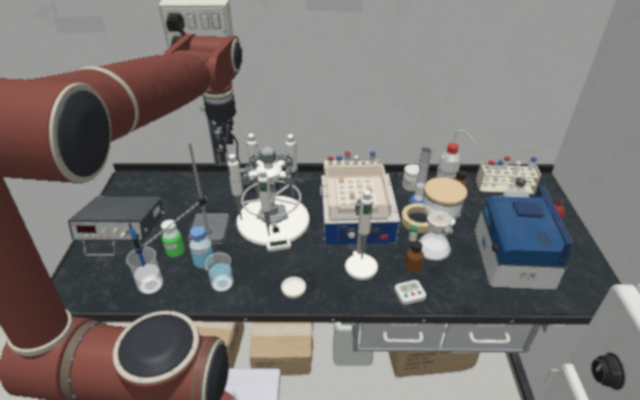

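View pics/side0.png

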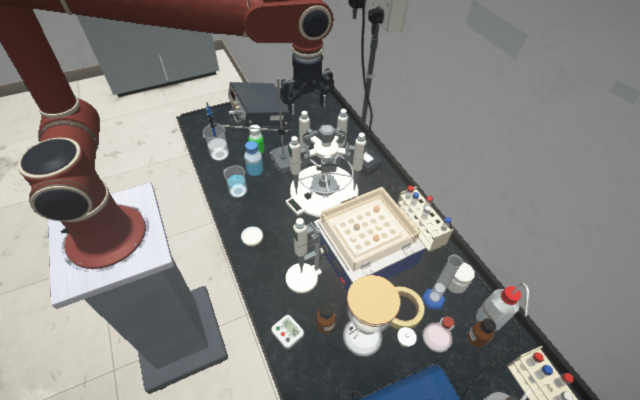

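```bash
cat > h.py <<'E'
import numpy as np,cv2
from scipy.optimize import least_squares
def cloud(f):
    K=f["camera_matrix"];Z=f["range_z"];v,u=np.mgrid[:400,:640]
    P=np.stack([(u-K[0,2])/K[0,0]*Z,(v-K[1,2])/K[1,1]*Z,Z],-1)
    T=f["world_from_camera"];W=P@T[:3,:3].T+T[:3,3];W[Z<=0]=np.nan
    return W
def px(f,p):
    T=f["world_from_camera"];c=T[:3,:3].T@(np.array(p)-T[:3,3]);K=f["camera_matrix"];return (K@c)[:2]/c[2]
def ray(f,u,v,z):
    K=f["camera_matrix"];T=f["world_from_camera"];d=T[:3,:3]@[(u-K[0,2])/K[0,0],(v-K[1,2])/K[1,1],1];o=T[:3,3];return o+d*(z-o[2])/d[2]
def circ(p,r=None):
    c=p.mean(0)
    return least_squares(lambda q:np.hypot(*(p-q[:2]).T)-(q[2] if r is None else r),[*c,r or .1],loss='soft_l1',f_scale=.002).x
E
python3 - <<'E'
from h import *
out=[]
for n,boxes in(("scene",[(225,185,320,255),(335,165,390,285)]),("side",[(275,120,375,220),(278,215,325,300)])):
    f=np.load(n+"0.npz");W=cloud(f);im=f["img"]
    for b in boxes:
        w=W[b[1]:b[3],b[0]:b[2]].reshape(-1,3);c=im[b[1]:b[3],b[0]:b[2]].reshape(-1,3).astype(int)
        white=(c.min(1)>150)
        print(n,b)
        for lo in np.arange(0,.3,.02):
            m=(w[:,2]>lo)&(w[:,2]<lo+.02)&white&(w[:,0]<1)
            if m.sum()>3:print(round(lo,2),m.sum(),w[m].min(0).round(3),w[m].max(0).round(3),np.median(w[m],0).round(3))
    a=cv2.resize(im[130:300,200:400] if n=="scene" else im[90:310,215:415],None,fx=3.4 if n=="scene" else 2.7,fy=3.4 if n=="scene" else 2.7,interpolation=cv2.INTER_CUBIC)
    out.append(a)
h=min(a.shape[0] for a in out)
cv2.imwrite("pics/crop_scene.png",out[0]);cv2.imwrite("pics/crop_side.png",out[1])
E
```

```text
scene (225, 185, 320, 255)
0.0 1879 [ 0.503 -0.209  0.   ] [0.749 0.004 0.02 ] [ 0.595 -0.116  0.015]
0.02 206 [ 0.522 -0.179  0.02 ] [ 0.687 -0.016  0.04 ] [ 0.613 -0.12   0.028]
0.04 20 [ 0.535 -0.114  0.04 ] [ 0.64  -0.015  0.059] [ 0.54  -0.102  0.049]
0.06 12 [ 0.533 -0.117  0.06 ] [ 0.642 -0.02   0.073] [ 0.54  -0.107  0.065]
0.08 202 [ 0.546 -0.185  0.081] [ 0.681 -0.025  0.098] [ 0.607 -0.12   0.09 ]
0.14 6 [ 0.527 -0.094  0.142] [ 0.531 -0.091  0.155] [ 0.53  -0.092  0.149]
scene (335, 165, 390, 285)
0.0 629 [ 0.402 -0.396  0.   ] [ 0.496 -0.312  0.019] [ 0.441 -0.352  0.013]
0.04 14 [ 0.443 -0.357  0.04 ] [ 0.514 -0.325  0.06 ] [ 0.446 -0.354  0.047]
0.08 309 [ 0.525 -0.449  0.086] [ 0.749 -0.285  0.1  ] [ 0.539 -0.383  0.093]
0.1 142 [ 0.532 -0.424  0.1  ] [ 0.549 -0.284  0.12 ] [ 0.544 -0.34   0.107]
0.12 2007 [ 0.537 -0.431  0.12 ] [ 0.731 -0.284  0.14 ] [ 0.629 -0.353  0.137]
0.14 46 [ 0.542 -0.424  0.14 ] [ 0.721 -0.288  0.142] [ 0.627 -0.364  0.14 ]
0.2 5 [ 0.478 -0.342  0.206] [ 0.481 -0.335  0.209] [ 0.48  -0.337  0.207]
0.22 50 [ 0.432 -0.367  0.228] [ 0.45  -0.341
[... 1308 characters left out ...]
  0.032]
0.04 11 [ 0.445 -0.357  0.041] [ 0.519 -0.332  0.06 ] [ 0.45  -0.353  0.056]
0.06 10 [ 0.443 -0.358  0.06 ] [ 0.518 -0.324  0.075] [ 0.515 -0.33   0.063]
0.08 128 [ 0.46  -0.356  0.089] [ 0.543 -0.257  0.1  ] [ 0.532 -0.293  0.095]
0.1 29 [ 0.462 -0.356  0.1  ] [ 0.543 -0.266  0.119] [ 0.541 -0.287  0.105]
0.12 11 [ 0.541 -0.288  0.12 ] [ 0.544 -0.271  0.14 ] [ 0.542 -0.284  0.129]
0.18 18 [ 0.44  -0.37   0.182] [ 0.499 -0.335  0.2  ] [ 0.492 -0.352  0.194]
0.2 24 [ 0.465 -0.364  0.201] [ 0.487 -0.346  0.212] [ 0.472 -0.353  0.209]
0.22 61 [ 0.434 -0.367  0.228] [ 0.462 -0.346  0.24 ] [ 0.444 -0.363  0.236]
0.24 73 [ 0.437 -0.364  0.24 ] [ 0.457 -0.347  0.26 ] [ 0.447 -0.356  0.254]
```

View pics/crop_scene.png

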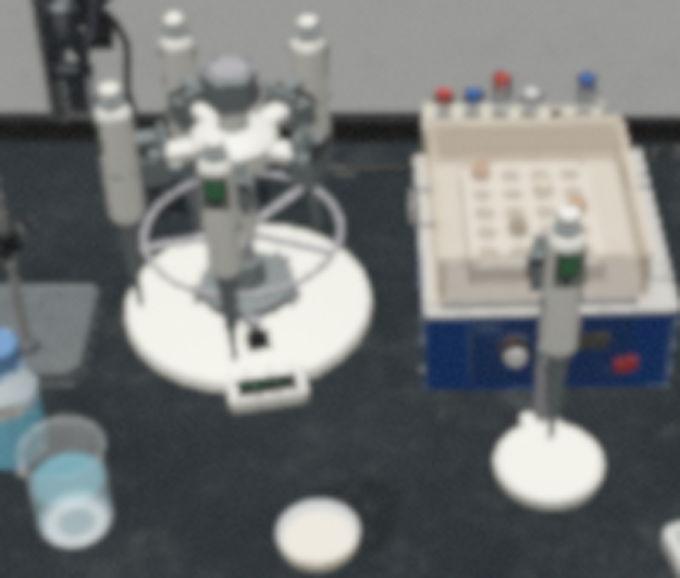

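View pics/crop_side.png

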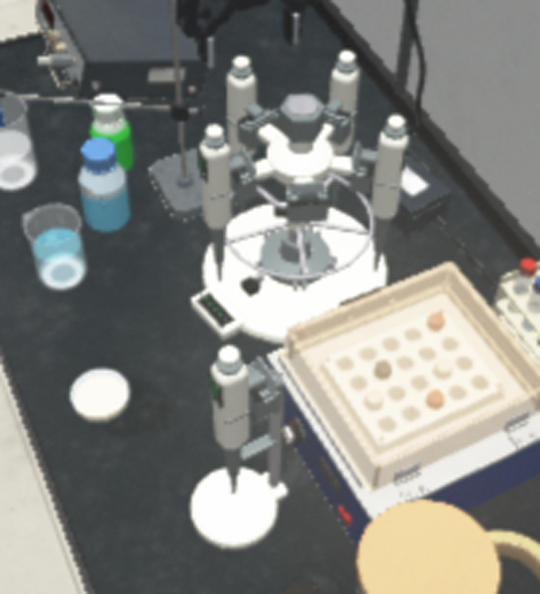

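```bash
cat > m.py <<'E'
from h import *
from scipy.ndimage import label
for n in("scene","side"):
    f=np.load(n+"0.npz");W=cloud(f);im=f["img"].astype(int)
    wh=(im.min(2)>150)
    m=wh&(W[...,2]>.008)&(W[...,2]<.03)&(np.hypot(W[...,0]-.62,W[...,1]+.118)<.16)
    p=W[m]; top=p[(p[:,2]>.010)&(p[:,2]<.020)]
    # hull boundary of the disc
    h=cv2.convexHull(top[:,:2].astype(np.float32))[:,0]
    q=h
    for _ in range(6):
        c=circ(q,.107); r=np.hypot(*(h-c[:2]).T); q=h[abs(r-.107)<.004]
    free=circ(q)
    print(n,"disc",c[:2].round(4),"free",free.round(4),len(q),"z",np.median(top[:,2]).round(4))
    r=np.hypot(*(p[:,:2]-c[:2]).T); s=p[r>.112]; s=s[s[:,0]<c[0]-.03]
    if len(s):
        print(" panel mean",s.mean(0).round(4),"yaw",np.degrees(np.arctan2(*(c[:2]-(s.min(0)+s.max(0))[:2]/2)[::-1])).round(2),np.degrees(np.arctan2(*(c[:2]-s[:,:2].mean(0))[::-1])).round(2),len(s),cv2.minAreaRect(s[:,:2].astype(np.float32)))
    # pipette tops
    d=np.hypot(W[...,0]-c[0],W[...,1]-c[1])
    m=(W[...,2]>.215)&(W[...,2]<.28)&(d>.065)&(d<.12)
    L,k=label(m)
    for i in range(1,k+1):
        p=W[L==i]
        if len(p)>15: 
            t=p[p[:,2]>p[:,2].max()-.02]
            print("  pip",len(p),t.mean(0).round(3),p[:,2].max().round(3),"ang",np.degrees(np.arctan2(t[:,1].mean()-c[1],t[:,0].mean()-c[0])).round(1))
    # hex grip
    m=(W[...,2]>.215)&(W[...,2]<.28)&(d<.04); p=W[m]; 
    print(" grip",len(p),p.mean(0).round(4),p.max(0).round(4)); t=p[p[:,2]>np.percentile(p[:,2],95)-.006];print("  top",len(t),t.mean(0).round(4),cv2.minEnclosingCircle(t[:,:2].astype(np.float32)))
    # rest
    m=wh&(W[...,2]>.006)&(W[...,2]<.02)&(np.hypot(W[...,0]-.445,W[...,1]+.354)<.06); p=W[m]
    h=cv2.convexHull(p[:,:2].astype(np.float32))[:,0];q=h
    for _ in range(6):
        c=circ(q,.042); q=h[abs(np.hypot(*(h-c[:2]).T)-.042)<.003]
    print(" rest",c[:2].round(4),circ(q).round(4),len(q))
    m=(np.hypot(W[...,0]-.445,W[...,1]+.354)<.06)&(W[...,2]>.03)
    for lo in np.arange(.02,.28,.02):
        b=m&(W[...,2]>lo)&(W[...,2]<lo+.02); p=W[b]
        if len(p)>3: print("   ",lo.round(2),len(p),p.min(0).round(3),p.max(0).round(3),p.mean(0).round(3),im[b].mean(0).round())
E
python3 m.py
```

```text
scene disc [ 0.6299 -0.103 ] free [ 0.631  -0.1041  0.1054] 18 z 0.0155
 panel mean [ 0.5135 -0.132   0.0145] yaw 14.36 14.01 83 ((0.5152541995048523, -0.13200512528419495), (0.018985066562891006, 0.06235792487859726), 13.940937042236328)
  pip 51 [ 0.666 -0.008  0.268] 0.279 ang 68.9
  pip 112 [ 0.704 -0.055  0.24 ] 0.25 ang 33.0
  pip 117 [ 0.7   -0.162  0.239] 0.25 ang -39.9
  pip 196 [ 0.571 -0.007  0.271] 0.28 ang 121.6
  pip 137 [ 0.536 -0.103  0.24 ] 0.251 ang 179.9
 grip 256 [ 0.6224 -0.1066  0.2395] [ 0.6509 -0.0837  0.2529]
  top 120 [ 0.6286 -0.1057  0.2481] ((0.6300992369651794, -0.10338091850280762), 0.022804440930485725)
 rest [ 0.4449 -0.3544] [ 0.4448 -0.3544  0.0418] 25
    0.02 11 [ 0.444 -0.355  0.03 ] [ 0.49  -0.344  0.04 ] [ 0.48  -0.348  0.034] [124. 124. 125.]
    0.04 34 [ 0.443 -0.357  0.04 ] [ 0.49  -0.345  0.059] [ 0.465 -0.351  0.05 ] [133. 135. 134.]
    0.06 29 [ 0.438 -0.36   0.06 ] [ 0.491 -0.344  0.08 ] [ 0.465 -0.35   0.071] [93. 92. 90.]
    0.08 41 [ 0.438 -0.36   0.08 ] [ 0.491 -0.344  0.1  ] [ 0.45  -0.351  0.091] [87. 86. 82.]
    0.1 34 [ 0.437
[... 1979 characters left out ...]
. 110. 107.]
    0.12 38 [ 0.435 -0.366  0.121] [ 0.498 -0.349  0.14 ] [ 0.469 -0.357  0.13 ] [111. 114. 113.]
    0.14 66 [ 0.434 -0.368  0.14 ] [ 0.497 -0.348  0.16 ] [ 0.451 -0.362  0.149] [132. 140. 139.]
    0.16 85 [ 0.433 -0.371  0.16 ] [ 0.496 -0.351  0.18 ] [ 0.452 -0.364  0.171] [125. 131. 130.]
    0.18 183 [ 0.433 -0.373  0.18 ] [ 0.499 -0.331  0.2  ] [ 0.466 -0.362  0.192] [122. 126. 123.]
    0.2 169 [ 0.432 -0.368  0.2  ] [ 0.487 -0.334  0.22 ] [ 0.462 -0.357  0.208] [129. 134. 128.]
    0.22 112 [ 0.432 -0.367  0.221] [ 0.462 -0.345  0.24 ] [ 0.443 -0.361  0.231] [161. 170. 168.]
    0.24 85 [ 0.437 -0.364  0.24 ] [ 0.458 -0.347  0.26 ] [ 0.447 -0.356  0.25 ] [195. 199. 195.]
```

drive_tool(
  motion=[
    [[0,-1,0],[0,0,0],-1],
    [[0,-1,0],[0,0,0],-1],
    [[0,-1,0],[0,0,0],-1],
    [[0,-1,0],[0,0,0],-1],
    [[0,-1,0],[0,0,0],-1],
    [[0,-0.4,-1],[0,0,0],-1],
    [[0.1,0,-1],[0,0,0],-1],
    [[0.1,0,-1],[0,0,0],-1],
    [[0,0,-1],[0,0,0],-1],
    [[0,0,-0.2],[0,0,0],-1],
    [[0,0,0],[0,0,0],-1],
    [[0,0,0],[0,0,0],-1],
  ],
)

```text
time: 1.3
tool_pos: [0.6299, -0.1042, 0.366]
tool_rot: [0.707, -0.707, -0.0, 0.0]
contact_force: [-0.3, 0.4, -0.4]
gripper_width: 1.001
```

```bash
cat >> h.py <<'E'
from scipy.spatial.transform import Rotation as Ro
def pose(s): 
    T=np.eye(4);w,x,y,z=s["tool_rot"];T[:3,:3]=Ro.from_quat([x,y,z,w]).as_matrix();T[:3,3]=s["tool_pos"];return T
def wrist(manip):
    s=manip.state();f=dict(manip.grab_frame("wrist"));f["world_from_camera"]=pose(s)@f["T_tool_cam"];f["s"]=s;return f
def wdir(f):
    K=f["camera_matrix"];v,u=np.mgrid[:400,:640];a=(u-K[0,2])/K[0,0];b=(v-K[1,2])/K[1,1];r=np.hypot(a,b)+1e-9
    return np.stack([np.sin(r)*a/r,np.sin(r)*b/r,np.cos(r)],-1)
def wcloud(f):
    d=wdir(f);Z=f["range_z"];P=d*(Z/np.maximum(d[...,2],.05))[...,None];T=f["world_from_camera"];W=P@T[:3,:3].T+T[:3,3];W[Z<=0]=np.nan;return W
def wpx(f,p):
    T=f["world_from_camera"];c=T[:3,:3].T@(np.array(p)-T[:3,3]);th=np.arctan2(np.hypot(c[0],c[1]),c[2]);h=np.hypot(c[0],c[1]);K=f["camera_matrix"]
    return np.array([K[0,2]+K[0,0]*th*c[0]/h,K[1,2]+K[1,1]*th*c[1]/h])
def show(s):
    T=pose(s);print("t",round(s["time"],2),"pos",T[:3,3].round(4),"jaw",np.degrees(np.arctan2(T[1,0],T[0,0])).round(2),"down",T[:3,1].round(3),"F",s["contact_force"].round(2),"M",s["ft_torque"].round(2),"w",round(s["gripper_width"],3),"q6",s["joint_pos"][[0,5]].round(2))
E
python3 - <<'E'
from plant import manip
from h import *
show(manip.state());f=wrist(manip);cv2.imwrite("pics/w1.png",f["img"]);print(f["camera_matrix"],f["T_tool_cam"].round(3))
np.savez("w1.npz",**{k:v for k,v in f.items() if k!="s"})
W=wcloud(f)
c=np.array([.631,-.105])
d=np.hypot(W[...,0]-c[0],W[...,1]-c[1])
for lo in np.arange(.0,.29,.01):
    m=(W[...,2]>lo)&(W[...,2]<lo+.01)&(d<.12);m2=m&(d<.035);print(lo.round(2),m.sum(),m2.sum(),W[m2].mean(0).round(3) if m2.sum() else'')
# rod
for n in("scene","side"):
    g=np.load(n+"0.npz");w=cloud(g);m=(w[...,2]>.05)&(w[...,2]<.3)&(w[...,1]>.0)&(w[...,1]<.2)&(w[...,0]>.5)&(w[...,0]<.75)
    p=w[m]
    for lo in(.05,.1,.15,.2,.25):
        q=p[(p[:,2]>lo)&(p[:,2]<lo+.05)]
        if len(q):print(n,lo,len(q),np.median(q,0).round(3),q.min(0).round(3),q.max(0).round(3))
E
```

```text
t 1.3 pos [ 0.6299 -0.1042  0.366 ] jaw 0.03 down [-0.     0.001 -1.   ] F [-0.3   0.41 -0.37] M [ 0.02  0.05 -0.01] w 1.001 q6 [-0.28 -0.28]
[[309.70691629   0.         323.68169137]
 [  0.         309.70691629 202.14034457]
 [  0.           0.           1.        ]] [[ 1.    -0.001 -0.001 -0.   ]
 [ 0.    -0.266  0.964 -0.143]
 [-0.001 -0.964 -0.266  0.067]
 [ 0.     0.     0.     1.   ]]
0.0 1355 0 
0.01 4244 0 
0.02 113 0 
0.03 454 188 [ 0.634 -0.083  0.036]
0.04 3 0 
0.05 0 0 
0.06 1 0 
0.07 0 0 
0.08 382 2 [ 0.658 -0.085  0.089]
0.09 607 2 [ 0.659 -0.085  0.09 ]
0.1 0 0 
0.11 0 0 
0.12 0 0 
0.13 26 0 
0.14 32 0 
0.15 41 0 
0.16 165 0 
0.17 437 7 [ 0.615 -0.082  0.178]
0.18 2854 528 [ 0.627 -0.091  0.188]
0.19 3200 890 [ 0.633 -0.09   0.192]
0.2 1297 0 
0.21 267 0 
0.22 965 68 [ 0.632 -0.086  0.225]
0.23 1119 68 [ 0.632 -0.087  0.235]
0.24 2210 1393 [ 0.633 -0.102  0.248]
0.25 516 369 [ 0.633 -0.104  0.25 ]
0.26 0 0 
0.27 0 0 
0.28 0 0 
scene 0.05 91 [0.514 0.134 0.079] [0.5   0.07  0.052] [0.572 0.174 0.1  ]
scene 0.1 185 [0.56  0.076 0.129] [0.5   0.055 0.1  ] [0.594 0.166 0.148]
scene 0.15 42 [0.567 0.073 0.175] [0.563 0.07  0.151] [0.572 0.077 0.199]
scene 0.2 56 [0.567 0.073 0.231] [0.564 0.    0.201] [0.668 0.078 0.25 ]
scene 0.25 107 [0.568 0.009 0.277] [0.547 0.    0.25 ] [0.667 0.077 0.3  ]
side 0.05 119 [0.515 0.136 0.072] [0.501 0.069 0.051] [0.574 0.167 0.1  ]
side 0.1 148 [0.564 0.074 0.129] [0.5   0.056 0.1  ] [0.596 0.169 0.149]
side 0.15 29 [0.57  0.072 0.177] [0.567 0.07  0.152] [0.574 0.077 0.199]
side 0.2 34 [0.57  0.073 0.23 ] [0.567 0.003 0.2  ] [0.67  0.077 0.248]
side 0.25 95 [0.573 0.008 0.284] [0.551 0.    0.25 ] [0.694 0.08  0.299]
```

View pics/w1.png

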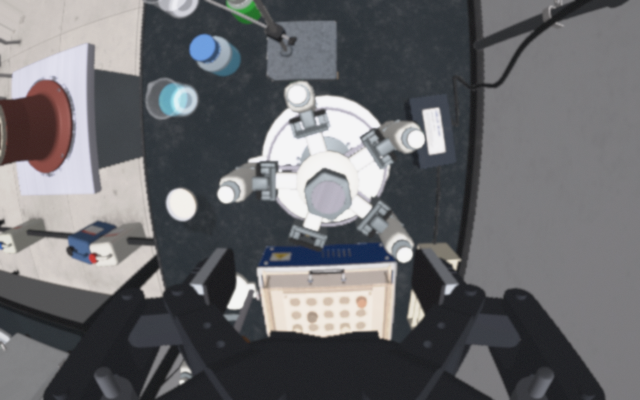

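```bash
cat > ang.py <<'E'
from h import *
from scipy.ndimage import label
def run(f,c=np.array([.632,-.105])):
    W=wcloud(f);d=np.hypot(W[...,0]-c[0],W[...,1]-c[1])
    hx=(W[...,2]>.244)&(W[...,2]<.256)&(d<.03);p=W[hx][:,:2]
    h=cv2.convexHull(p.astype(np.float32));(cx,cy),r=cv2.minEnclosingCircle(h);M=cv2.moments(h)
    print("hex centroid",M['m10']/M['m00'],M['m01']/M['m00'],"circ",cx,cy,r,"area",M['m00'],"z",np.median(W[hx][:,2]))
    best=[]
    for a in np.arange(0,60,1):
        e=sum(np.ptp(p@[np.cos(t),np.sin(t)]) for t in np.radians(a+np.array([0,60,120])));best.append((e,a))
    print("flat dir",min(best)[1])
    m=(W[...,2]>.236)&(W[...,2]<.262)&(d>.07)&(d<.115);L,k=label(m);T=[]
    for i in range(1,k+1):
        q=W[L==i]
        if len(q)<25:continue
        z=np.percentile(q[:,2],95);t=q[q[:,2]>z-.004];cc=(t[:,:2].max(0)+t[:,:2].min(0))/2;T.append(cc);v=cc-c
        print("pip",len(q),cc.round(4),"ztop",z.round(4),"ang",np.degrees(np.arctan2(v[1],v[0])).round(2),"r",np.hypot(*v).round(4))
    T=np.array(T);q=circ(T,.092);print("circle through pips (r fixed)",q[:2].round(4))
    A=np.degrees(np.arctan2(*(T-q[:2]).T[::-1]));print("angs",A.round(1),"mod72",(A%72).round(2))
    return q[:2]
E
python3 - <<'E'
from ang import *
f=dict(np.load("w1.npz"));run(f)
W=wcloud(f);im=f["img"].astype(int)
m=(W[...,2]>.009)&(W[...,2]<.022)&(im.min(2)>120)&(np.hypot(W[...,0]-.632,W[...,1]+.105)<.15);p=W[m][:,:2]
h=cv2.convexHull(p.astype(np.float32))[:,0];q=h
for _ in range(8):
    c=circ(q,.107);q=h[abs(np.hypot(*(h-c[:2]).T)-.107)<.004]
print("disc",c[:2],circ(q),len(q))
s=p[(np.hypot(*(p-c[:2]).T)>.112)];print(len(s));
if len(s)>5:print(cv2.minAreaRect(s.astype(np.float32)),np.degrees(np.arctan2(*(c[:2]-s.mean(0))[::-1])))
E
```

```text
hex centroid 0.6330529605809879 -0.10378074866255753 circ 0.6330256462097168 -0.10363053530454636 0.022326704114675522 area 0.001370822891344936 z 0.24907087294519545
flat dir 10
pip 417 [ 0.6075 -0.016 ] ztop 0.2502 ang 105.37 r 0.0923
pip 396 [ 0.709 -0.052] ztop 0.2502 ang 34.52 r 0.0935
pip 382 [ 0.5417 -0.1014] ztop 0.2502 ang 177.71 r 0.0903
pip 351 [ 0.7056 -0.1599] ztop 0.2502 ang -36.7 r 0.0918
circle through pips (r fixed) [ 0.6332 -0.104 ]
angs [106.3  34.5 178.4 -37.7] mod72 [34.28 34.45 34.35 34.35]
disc [ 0.62918683 -0.10096903] [ 0.63289765 -0.10302605  0.10447202] 12
28
((0.6365726590156555, -0.027982614934444427), (0.26990142464637756, 0.13268664479255676), 4.129330635070801) -15.046496620958711
```

drive_tool(
  motion=[
    [[0.12,0,0],[0,-1,0],-0.4],
    [[0,0,0],[0,-1.0,0],-0.4],
    [[0,0,0],[0,-0.06,0],-0.4],
    [[0,1,0],[0,0,0],-0.4],
    [[0,1,0],[0,0,0],-0.4],
    [[0,1,0],[0,0,0],-0.4],
    [[0,1,0],[0,0,0],-0.4],
    [[0,0.6,0],[0,0,0],-0.4],
    [[0,0.5,0],[0,0,0],-0.4],
    [[0,0.5,0],[0,0,0],-0.4],
    [[0,0.5,0],[0,0,0],-0.4],
    [[0,0,0],[0,0,0],-0.4],
  ],
)

```text
time: 2.55
tool_pos: [0.6321, -0.1047, 0.2117]
tool_rot: [0.705, -0.704, -0.062, 0.064]
contact_force: [-0.4, -0.8, -1.4]
gripper_width: 0.699
```

```bash
python3 -c "
from plant import manip
from h import *
show(manip.state())"
```

```text
t 2.55 pos [ 0.6321 -0.1047  0.2117] jaw 10.29 down [-0.003  0.001 -1.   ] F [-0.44 -0.78 -1.39] M [0.02 0.03 0.01] w 0.699 q6 [-0.28 -0.46]
```

drive_tool(
  motion=[
    [[0.04,0,0.02],[0,0,0],-0.4],
    [[0,0,0],[0,0,0],0.4],
    [[0,0,0],[0,0,0],0.4],
    [[0,0,0],[0,0,0],0.4],
    [[0,0,0],[0,0,0],0.4],
    [[0,0,0],[0,0,0],0.4],
    [[0,0,0],[0,0,0],0.4],
  ],
)

```text
time: 3.25
tool_pos: [0.6337, -0.1046, 0.2153]
tool_rot: [-0.704, 0.705, 0.063, -0.063]
contact_force: [-4.3, -0.5, 4.2]
gripper_width: 0.462
```

```bash
python3 -c "
from plant import manip
from h import *
show(manip.state())"
```

```text
t 3.25 pos [ 0.6337 -0.1046  0.2153] jaw 10.29 down [ 0.    -0.001 -1.   ] F [-4.27 -0.49  4.22] M [-0.05  0.5   0.02] w 0.462 q6 [-0.28 -0.46]
```

drive_tool(
  motion=[
    [[0,0,0],[0,0.5,0],0.4],
    [[0,0,0],[0,1,0],0.4],
    [[0,0,0],[0,1,0],0.4],
    [[0,0,0],[0,1,0],0.4],
    [[0,0,0],[0,1,0],0.4],
    [[0,0,0],[0,1,0],0.4],
    [[0,0,0],[0,1,0],0.4],
    [[0,0,0],[0,1,0],0.4],
    [[0,0,0],[0,1,0],0.4],
    [[0,0,0],[0,1,0],0.4],
    [[0,0,0],[0,1,0],0.4],
    [[0,0,0],[0,0.75,0],0.4],
  ],
)

```text
time: 4.45
tool_pos: [0.6333, -0.1046, 0.2154]
tool_rot: [-0.65, 0.651, -0.277, 0.277]
contact_force: [-6.4, 0.0, 5.2]
gripper_width: 0.456
```

drive_tool(
  motion=[
    [[0,0,0],[0,0,0],0.4],
    [[0,0,0],[0,0,0],0.4],
    [[0,0,0],[0,0,0],0.4],
  ],
)

```text
time: 4.75
tool_pos: [0.6333, -0.1046, 0.2153]
tool_rot: [-0.651, 0.651, -0.277, 0.276]
contact_force: [-5.9, 1.1, 3.6]
gripper_width: 0.462
```

```bash
python3 -c "
from plant import manip
from h import *
show(manip.state())"
```

```text
t 4.75 pos [ 0.6333 -0.1046  0.2153] jaw -46.02 down [-0.001 -0.001 -1.   ] F [-5.87  1.1   3.65] M [-0.16  0.81 -0.38] w 0.462 q6 [-0.28  0.52]
```

drive_tool(
  motion=[
    [[0,0,0],[0,0,0],-0.2],
    [[0,0,0],[0,0,0],-0.4],
    [[0,0,0],[0,0,0],-0.4],
    [[0,0,0],[0,0,0],-0.4],
    [[0,0,0],[0,0,0],-0.4],
    [[0,-0.5,0],[0,0,0],-0.4],
    [[0,-1,0],[0,0,0],-0.4],
    [[0,-1,0],[0,0,0],-0.4],
    [[0,-1,0],[0,0,0],-0.4],
    [[0,-1,0],[0,0,0],-0.4],
    [[0,-1,0],[0,0,0],-1],
    [[0,-0.5,0],[0,0,0],-1],
  ],
)

```text
time: 5.95
tool_pos: [0.6346, -0.1045, 0.3682]
tool_rot: [0.651, -0.651, 0.274, -0.278]
contact_force: [0.2, -0.3, 0.2]
gripper_width: 0.996
```

drive_tool(
  motion=[
    [[0,0,0],[0,-1,0],-1],
    [[0,0,0],[0,-1,0],-1],
    [[0,0,0],[0,-1,0],-1],
    [[0,0,0],[0,-1,0],-1],
    [[0,0,0],[0,-1,0],-1],
    [[0,0,0],[0,-1,0],-1],
    [[0,0,0],[0,-1,0],-1],
    [[0,0,0],[0,-1,0],-1],
    [[0,0,0],[0,-1,0],-1],
    [[0,0,0],[0,0,0],-1],
    [[0,0,0],[0,0,0],-1],
  ],
)

```text
time: 7.05
tool_pos: [0.6338, -0.1043, 0.3637]
tool_rot: [0.707, -0.707, 0.007, -0.006]
contact_force: [-0.2, 0.1, -0.7]
gripper_width: 0.998
```

```bash
python3 - <<'E'
from plant import manip
from ang import *
show(manip.state());f=wrist(manip);cv2.imwrite("pics/w2.png",f["img"])
np.savez("w2.npz",**{k:v for k,v in f.items() if k!="s"})
run(f,np.array([.633,-.104]))
E
```

```text
t 7.05 pos [ 0.6338 -0.1043  0.3637] jaw -1.05 down [-0.  0. -1.] F [-0.2   0.06 -0.69] M [-0.02  0.02  0.06] w 0.998 q6 [-0.28 -0.26]
hex centroid 0.6332217237019673 -0.1038250489704268 circ 0.6331846714019775 -0.10366608202457428 0.022610966116189957 area 0.0013907075998829121 z 0.2490577966913916
flat dir 13
pip 417 [ 0.5865 -0.0245] ztop 0.2504 ang 120.33 r 0.0921
pip 425 [ 0.6939 -0.0354] ztop 0.2501 ang 48.41 r 0.0917
pip 371 [ 0.7175 -0.1397] ztop 0.2501 ang -22.91 r 0.0917
pip 352 [ 0.6248 -0.195 ] ztop 0.25 ang -95.12 r 0.0914
circle through pips (r fixed) [ 0.6327 -0.1038]
angs [120.3  48.2 -23.  -95. ] mod72 [48.26 48.2  49.03 49.05]
```

View pics/w2.png

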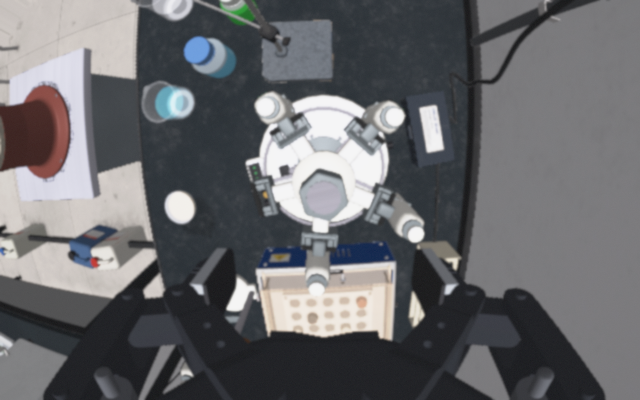

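drive_tool(
  motion=[
    [[-0.75,0,-1],[0,0,0],-1],
    [[-0.75,0,-1],[0,0,0],-1],
    [[-0.75,0,-1],[0,0,0],-1],
    [[-0.75,0,-1],[0,0,0],-1],
    [[-0.75,0,-1],[0,0,0],-1],
    [[-0.75,0,-1],[0,0,0],-1],
    [[-0.75,0,-1],[0,0,0],-1],
    [[-0.75,0,-1],[0,0,0],-1],
    [[-0.75,0,-1],[0,0,0],-1],
    [[-0.75,0,-1],[0,0,0],-1],
    [[0,0,0],[0,0,0],-1],
    [[0,0,0],[0,0,0],-1],
  ],
)

```text
time: 8.3
tool_pos: [0.442, -0.3514, 0.3638]
tool_rot: [0.707, -0.707, 0.006, -0.007]
contact_force: [0.2, 0.2, -0.2]
gripper_width: 1.002
```

drive_tool(
  motion=[
    [[0,0,0],[0,1,0],-0.6],
    [[0,0,0],[0,1,0],-0.6],
    [[0,0,0],[0,1,0],-0.6],
    [[0,0,0],[0,1,0],-0.6],
    [[0,0,0],[0,1,0],-0.6],
    [[0,0,0],[0,1,0],-0.6],
    [[0,0,0],[0,1,0],-0.6],
    [[0,0,0],[0,1,0],-0.6],
    [[0,0,0],[0,1,0],-0.6],
    [[0,0,0],[0,1,0],-0.6],
    [[0,0,0],[0,1,0],-0.6],
    [[0,0,0],[0,1,0],-0.6],
  ],
)

```text
time: 9.5
tool_pos: [0.4432, -0.35, 0.3639]
tool_rot: [0.609, -0.609, 0.359, -0.359]
contact_force: [0.8, -0.6, 0.3]
gripper_width: 0.799
```

drive_tool(
  motion=[
    [[0,0,0],[0,1,0],-0.6],
    [[0,0,0],[0,1,0],-0.6],
    [[0,0,0],[0,1,0],-0.6],
    [[0,0,0],[0,1,0],-0.6],
    [[0,0,0],[0,0,0],-0.6],
    [[0,0,0],[0,0,0],-0.6],
    [[0,0,0],[0,0,0],-0.6],
  ],
)

```text
time: 10.2
tool_pos: [0.4426, -0.3508, 0.3638]
tool_rot: [0.538, -0.538, 0.459, -0.459]
contact_force: [0.1, -0.0, 0.3]
gripper_width: 0.801
```

```bash
python3 - <<'E'
from plant import manip
from h import *
show(manip.state());f=wrist(manip)
np.savez("w3.npz",**{k:v for k,v in f.items() if k!="s"})
u,v=wpx(f,[.4465,-.3545,.22]).astype(int);print(u,v)
im=f["img"];a=im[max(0,v-90):v+90,max(0,u-120):u+120];cv2.imwrite("pics/w3.png",cv2.resize(a,None,fx=3,fy=3,interpolation=cv2.INTER_CUBIC))
W=wcloud(f);d=np.hypot(W[...,0]-.4465,W[...,1]+.3545)
for lo in np.arange(.0,.28,.01):
    m=(W[...,2]>lo)&(W[...,2]<lo+.01)&(d<.07);p=W[m]
    if len(p)>3:print(lo.round(2),len(p),p.min(0).round(3)[:2],p.max(0).round(3)[:2],np.median(p,0).round(4))
E
```

```text
t 10.2 pos [ 0.4426 -0.3508  0.3638] jaw -80.85 down [ 0.  0. -1.] F [ 0.11 -0.01  0.28] M [0.   0.02 0.02] w 0.801 q6 [-0.8   0.61]
328 186
0.0 2332 [ 0.379 -0.424] [ 0.516 -0.285] [ 0.4569 -0.3445  0.001 ]
0.01 703 [ 0.408 -0.394] [ 0.502 -0.312] [ 0.4514 -0.3357  0.0132]
0.04 4 [ 0.494 -0.352] [ 0.497 -0.343] [ 0.4957 -0.3449  0.0432]
0.12 5 [ 0.496 -0.35 ] [ 0.498 -0.344] [ 0.4969 -0.3461  0.1288]
0.15 6 [ 0.454 -0.365] [ 0.498 -0.341] [ 0.4765 -0.3507  0.1556]
0.16 5 [ 0.454 -0.349] [ 0.498 -0.341] [ 0.4958 -0.3447  0.1634]
0.17 23 [ 0.457 -0.367] [ 0.498 -0.335] [ 0.4824 -0.3438  0.1773]
0.18 50 [ 0.453 -0.368] [ 0.498 -0.331] [ 0.4691 -0.3444  0.1838]
0.19 519 [ 0.453 -0.372] [ 0.498 -0.331] [ 0.4776 -0.3499  0.1965]
0.2 573 [ 0.453 -0.37 ] [ 0.487 -0.333] [ 0.4747 -0.3505  0.2074]
0.21 44 [ 0.452 -0.363] [ 0.475 -0.34 ] [ 0.4605 -0.3519  0.2148]
0.22 52 [ 0.432 -0.366] [ 0.462 -0.34 ] [ 0.4596 -0.3504  0.2252]
0.23 335 [ 0.432 -0.367] [ 0.462 -0.34 ] [ 0.4549 -0.3508  0.2356]
0.24 154 [ 0.439 -0.364] [ 0.457 -0.344] [ 0.4526 -0.3524  0.2449]
0.25 279 [ 0.44  -0.361] [ 0.455 -0.346] [ 0.4479 -0.3532  0.2564]
```

View pics/w3.png

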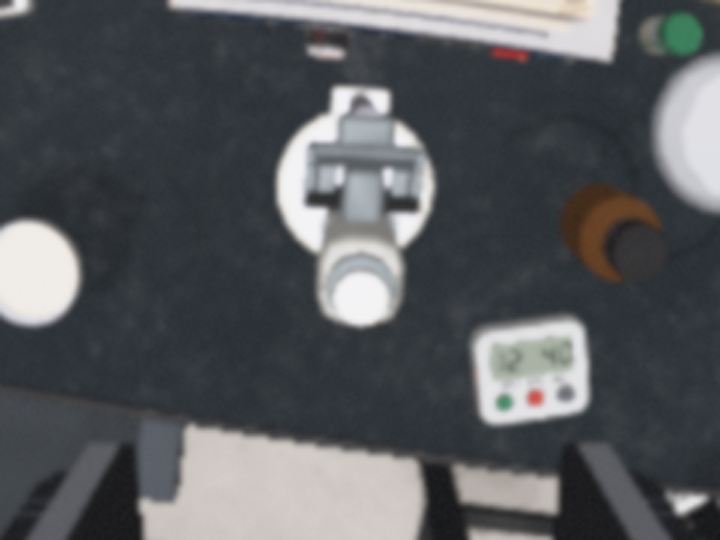

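```bash
python3 - <<'E'
from h import *
f=dict(np.load("w3.npz"));W=wcloud(f);d=np.hypot(W[...,0]-.4465,W[...,1]+.3545)
b=W[(W[...,2]>.252)&(d<.03)][:,:2];cb=cv2.minEnclosingCircle(b.astype(np.float32));print("button",cb)
h=W[(W[...,2]>.228)&(W[...,2]<.24)&(d<.03)][:,:2];print("handle",cv2.minAreaRect(h.astype(np.float32)))
c=W[(W[...,2]>.188)&(W[...,2]<.2)&(d<.05)&(d>.02)][:,:2];print("cradle",len(c),cv2.minAreaRect(c.astype(np.float32)))
for lo,hi in((.19,.2),(.2,.21),(.204,.215)):
    q=W[(W[...,2]>lo)&(W[...,2]<hi)&(d<.06)&(d>.018)][:,:2];v=q.mean(0)-cb[0];print(lo,len(q),q.mean(0),"yaw",np.degrees(np.arctan2(v[1],v[0])),cv2.minAreaRect(q.astype(np.float32)))
q=W[(W[...,2]>.03)&(W[...,2]<.2)&(d>.045)&(d<.06)][:,:2];v=np.median(q,0)-cb[0];print("rod",np.degrees(np.arctan2(v[1],v[0])),len(q))
E
```

```text
button ((0.4475759267807007, -0.35458993911743164), 0.030048809945583344)
handle ((0.4469343423843384, -0.3535807430744171), (0.029165267944335938, 0.02650095522403717), 5.5706257820129395)
cradle 486 ((0.4794214069843292, -0.35036155581474304), (0.032754216343164444, 0.04004235193133354), 8.055793762207031)
0.19 501 [ 0.4800713  -0.35070578] yaw 6.816201797639533 ((0.4803818166255951, -0.35025525093078613), (0.03480100631713867, 0.04000880569219589), 7.883454322814941)
0.2 514 [ 0.47533869 -0.35055122] yaw 8.276899418654889 ((0.47447776794433594, -0.3504894971847534), (0.022279325872659683, 0.038362134248018265), 6.623011112213135)
0.204 383 [ 0.47673929 -0.35019226] yaw 8.575296431484412 ((0.47479116916656494, -0.3506416976451874), (0.021774478256702423, 0.032946642488241196), 8.559074401855469)
rod 8.319584317577396 130
```

drive_tool(
  motion=[
    [[0,0,0],[0,0.43,0],-0.6],
    [[0.13,0,0.16],[0,0,0],-0.6],
    [[0,1,0],[0,0,0],-0.6],
    [[0,1,0],[0,0,0],-0.6],
    [[0,1,0],[0,0,0],-0.6],
    [[0,0.5,0],[0,0,0],-0.6],
    [[0,0.5,0],[0,0,0],-0.6],
    [[0,0,0],[0,0,0],-0.6],
    [[0,0,0],[0,0,0],-0.6],
  ],
)

```text
time: 11.15
tool_pos: [0.4469, -0.3542, 0.2647]
tool_rot: [-0.529, 0.529, -0.469, 0.469]
contact_force: [0.9, 0.5, 0.6]
gripper_width: 0.801
```

```bash
python3 - <<'E'
from plant import manip
from h import *
show(manip.state());f=wrist(manip)
np.savez("w4.npz",**{k:v for k,v in f.items() if k!="s"})
W=wcloud(f);d=np.hypot(W[...,0]-.447,W[...,1]+.3537)
for a,b in((.222,.242),(.252,.26),(.19,.2),(.2,.215)):
    p=W[(W[...,2]>a)&(W[...,2]<b)&(d<.05)][:,:2]
    if len(p)>5:print(a,len(p),p.min(0).round(4),p.max(0).round(4),cv2.minAreaRect(p.astype(np.float32)))
E
```

```text
t 11.15 pos [ 0.4469 -0.3542  0.2647] jaw -83.09 down [ 0.001 -0.001 -1.   ] F [0.94 0.48 0.61] M [-0.01 -0.01 -0.04] w 0.801 q6 [-0.8   0.65]
0.222 860 [ 0.4313 -0.3666] [ 0.4617 -0.34  ] ((0.4469570219516754, -0.35354089736938477), (0.029458744451403618, 0.026113152503967285), 6.952434539794922)
0.252 652 [ 0.4395 -0.3612] [ 0.4554 -0.3455] ((0.4476637840270996, -0.353412926197052), (0.015171569772064686, 0.015314270742237568), 31.18156623840332)
0.19 1160 [ 0.4521 -0.3713] [ 0.4966 -0.3304] ((0.474952757358551, -0.3508079946041107), (0.04325238987803459, 0.040164053440093994), 6.173554420471191)
0.2 1352 [ 0.4513 -0.3708] [ 0.4869 -0.333 ] ((0.4691650867462158, -0.3514757752418518), (0.033277321606874466, 0.03804153949022293), 5.77955961227417)
```

drive_tool(
  motion=[
    [[-0.03,0.5,0],[0,0.06,0],-0.6],
    [[0,0.7,0],[0,0,0],-0.6],
    [[0,0.7,0],[0,0,0],-0.6],
    [[0,0.5,0],[0,0,0],-0.6],
    [[0,0,0],[0,0,0],-0.6],
    [[0,0,0],[0,0,0],0],
    [[0,0,0],[0,0,0],0.4],
    [[0,0,0],[0,0,0],0.7],
    [[0,0,0],[0,0,0],0.7],
    [[0,0,0],[0,0,0],0.7],
    [[0,0,0],[0,0,0],0.7],
    [[0,0,0],[0,0,0],0.7],
  ],
)

```text
time: 12.4
tool_pos: [0.4469, -0.3536, 0.205]
tool_rot: [-0.528, 0.528, -0.47, 0.471]
contact_force: [-0.1, 0.4, 5.2]
gripper_width: 0.293
```

```bash
python3 -c "
from plant import manip
from h import *
show(manip.state())"
```

```text
t 12.4 pos [ 0.4469 -0.3536  0.205 ] jaw -83.4 down [ 0.001 -0.001 -1.   ] F [-0.12  0.37  5.24] M [ 0.12 -0.03  0.05] w 0.293 q6 [-0.8   0.66]
```

drive_tool(
  motion=[
    [[0,-0.2,0],[0,0,0],0.7],
    [[0,-0.4,0],[0,0,0],0.7],
    [[0,-0.4,0],[0,0,0],0.7],
    [[0,-0.4,0],[0,0,0],0.7],
    [[0,-0.4,0],[0,0,0],0.7],
    [[0,0,-0.2],[0,0,0],0.7],
    [[0,0,-0.6],[0,0,0],0.7],
    [[0,0,-0.8],[0,0,0],0.7],
    [[0,0,-0.8],[0,0,0],0.7],
    [[0,0,-0.4],[0,0,0],0.7],
    [[0,0,0],[0,0,0],0.7],
  ],
)

```text
time: 13.5
tool_pos: [0.3755, -0.3613, 0.2483]
tool_rot: [-0.527, 0.528, -0.471, 0.471]
contact_force: [-0.5, -0.6, -3.3]
gripper_width: 0.291
```

```bash
python3 - <<'E'
from plant import manip
from h import *
show(manip.state())
f=dict(np.load("w2.npz"));W=wcloud(f);c=np.array([.633,-.104])
a=np.radians(12.7);X=(W[...,:2]-c)@np.array([[np.cos(a),-np.sin(a)],[np.sin(a),np.cos(a)]])
m=(abs(X[...,1])<.035)&(X[...,0]<-.045)&(X[...,0]>-.1)
for lo in np.arange(.15,.24,.01):
    q=m&(W[...,2]>lo)&(W[...,2]<lo+.01)
    if q.sum()>3:print(lo.round(2),q.sum(),X[q].min(0).round(4),X[q].max(0).round(4),X[q].mean(0).round(4),np.percentile(W[q][:,2],90).round(4))
q=m&(W[...,2]>.17);print(cv2.minAreaRect(X[q].astype(np.float32)))
g=m&(W[...,2]>.198);print(cv2.minAreaRect(X[g].astype(np.float32)),W[g][:,2].max())
E
```

```text
t 13.5 pos [ 0.3755 -0.3613  0.2483] jaw -83.51 down [-0.001  0.    -1.   ] F [-0.52 -0.61 -3.25] M [ 0.06 -0.04 -0.03] w 0.291 q6 [-0.91  0.55]
0.16 28 [-0.0763 -0.0194] [-0.0549  0.0204] [-0.0605  0.0066] 0.169
0.17 115 [-0.0755 -0.0186] [-0.045   0.0206] [-0.0631  0.0051] 0.1796
0.18 367 [-0.0744 -0.0199] [-0.0451  0.0205] [-0.0584  0.0012] 0.1892
0.19 422 [-0.0761 -0.0196] [-0.053   0.0201] [-0.066   0.0011] 0.1991
0.2 73 [-0.0576 -0.0165] [-0.0529  0.0165] [-0.0554  0.0003] 0.2016
((-0.06056647002696991, 0.005141524598002434), (0.05007820576429367, 0.031012393534183502), 89.78205108642578)
((-0.05868115648627281, 0.0063241757452487946), (0.04508763179183006, 0.02869924157857895), 79.05342864990234) 0.4715407170165741
```

drive_tool(
  motion=[
    [[-0.5,0,0.26],[0,0,0],0.7],
    [[-0.83,0,0.46],[0,0,0],0.7],
    [[-0.83,0,0.46],[0,0,0],0.7],
    [[-0.83,0,0.46],[0,0,0],0.7],
    [[-0.83,0,0.46],[0,0,0],0.7],
    [[-0.83,0,0.46],[0,0,0],0.7],
    [[-0.83,0,0.46],[0,0,0],0.7],
    [[-0.83,0,0.46],[0,0,0],0.7],
    [[-0.83,0,0.46],[0,0,0],0.7],
    [[-0.83,0,0.46],[0,0,0],0.7],
    [[-0.35,0,0.2],[0,-0.63,0],0.7],
    [[0,0,0],[0,-0.63,0],0.7],
  ],
)

```text
time: 14.7
tool_pos: [0.4682, -0.1387, 0.2487]
tool_rot: [0.555, -0.554, 0.439, -0.439]
contact_force: [0.4, -0.6, -3.1]
gripper_width: 0.296
```

drive_tool(
  motion=[
    [[0,0,0],[0,0,0],0.7],
    [[0,0,0],[0,0,0],0.7],
  ],
)

```text
time: 14.9
tool_pos: [0.4676, -0.1406, 0.2487]
tool_rot: [0.553, -0.553, 0.441, -0.441]
contact_force: [0.1, -0.5, -2.9]
gripper_width: 0.296
```

```bash
cat > look.py <<'E'
from plant import manip
from h import *
import sys
s=manip.state();show(s);f=wrist(manip);n=sys.argv[1]
np.savez(n+".npz",**{k:v for k,v in f.items() if k!="s"})
T=pose(s)
yaw=np.degrees(np.arctan2(T[1,0],T[0,0]))+90;a=np.radians(12.7);R=np.array([[np.cos(a),-np.sin(a)],[np.sin(a),np.cos(a)]])
c=np.array([.633,-.104]);tgt=c-R@[.092,0];e=R.T@(T[:2,3]-tgt);print("pip yaw",yaw.round(2),"TCP rel front place in carousel axes",e.round(4),"z",T[2,3].round(4))
W=wcloud(f);X=(W[...,:2]-c)@R
m=(abs(X[...,1])<.03)&(X[...,0]<-.045)&(X[...,0]>-.08)
for lo in(.17,.18,.19,.195,.2):
    q=m&(W[...,2]>lo)&(W[...,2]<lo+.01)
    if q.sum()>3:print("cradle",lo,q.sum(),X[q].min(0).round(4),X[q].max(0).round(4),np.percentile(W[q][:,2],95).round(4))
# pipette parts relative to the TCP, in pipette axes
a=np.radians(yaw);P=(W[...,:2]-T[:2,3])@np.array([[np.cos(a),-np.sin(a)],[np.sin(a),np.cos(a)]]);z=W[...,2]-T[2,3]
for lo,hi in((-.035,-.02),(-.02,-.008),(-.008,.004),(.004,.02),(.04,.06)):
    q=(np.abs(P[...,1])<.02)&(P[...,0]>-.02)&(P[...,0]<.04)&(z>lo)&(z<hi)
    if q.sum()>3:print("pip",lo,q.sum(),P[q].min(0).round(4),P[q].max(0).round(4))
u,v=wpx(f,T[:3,3]).astype(int);u=min(max(u,130),509);v=min(max(v,100),299)
cv2.imwrite(f"pics/{n}.png",cv2.resize(f["img"][v-100:v+100,u-130:u+130],None,fx=3,fy=3,interpolation=cv2.INTER_CUBIC))
E
python3 look.py w5
```

```text
t 14.9 pos [ 0.4676 -0.1406  0.2487] jaw -77.11 down [-0.  0. -1.] F [ 0.1  -0.54 -2.92] M [ 0.   -0.03  0.02] w 0.296 q6 [-0.44  0.9 ]
pip yaw 12.89 TCP rel front place in carousel axes [-0.0775  0.0006] z 0.2487
cradle 0.17 261 [-0.0768 -0.0187] [-0.0611  0.0192] 0.1796
cradle 0.18 650 [-0.0767 -0.0199] [-0.0451  0.0196] 0.1897
cradle 0.19 1475 [-0.0765 -0.0204] [-0.0532  0.0194] 0.1994
cradle 0.195 574 [-0.0727 -0.0176] [-0.0532  0.017 ] 0.2012
cradle 0.2 196 [-0.0583 -0.0163] [-0.0536  0.0168] 0.2016
pip -0.035 210 [ 0.0049 -0.0132] [0.0296 0.0132]
pip -0.02 211 [ 0.0048 -0.0131] [0.0298 0.0128]
pip -0.008 1111 [ 0.0056 -0.0129] [0.0316 0.0127]
pip 0.004 1185 [ 0.0058 -0.0196] [0.03   0.0196]
pip 0.04 2936 [-0.0082 -0.02  ] [0.0143 0.02  ]
```

View pics/w5.png

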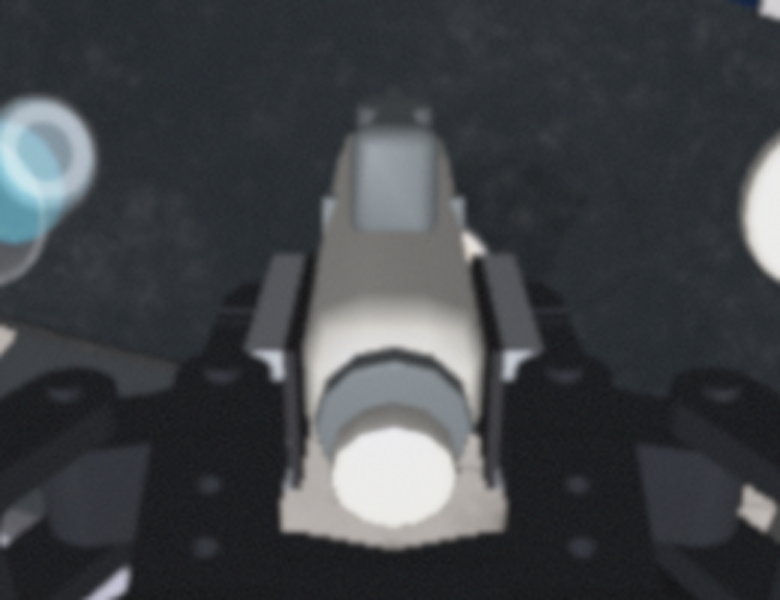

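drive_tool(
  motion=[
    [[0,0,0.4],[0,0.04,0],0.7],
    [[0,0,0.8],[0,0,0],0.7],
    [[0,0,0.8],[0,0,0],0.7],
    [[0.03,0,0.6],[0,0,0],0.7],
    [[0,0,0.3],[0,0,0],0.7],
    [[0,0,0.2],[0,0,0],0.7],
    [[0,0,0],[0,0,0],0.7],
    [[0,0,0],[0,0,0],0.7],
    [[0,0,0],[0,0,0],0.7],
  ],
)

```text
time: 15.85
tool_pos: [0.5427, -0.1252, 0.2489]
tool_rot: [-0.552, 0.552, -0.442, 0.442]
contact_force: [0.7, -0.0, -1.2]
gripper_width: 0.292
```

```bash
python3 look.py w6
```

```text
t 15.85 pos [ 0.5427 -0.1252  0.2489] jaw -77.33 down [-0. -0. -1.] F [ 0.69 -0.02 -1.18] M [-0.03  0.01  0.04] w 0.292 q6 [-0.36  0.99]
pip yaw 12.67 TCP rel front place in carousel axes [-0.0007 -0.0008] z 0.2489
cradle 0.17 165 [-0.0706 -0.0193] [-0.0549  0.0187] 0.1795
cradle 0.18 835 [-0.0756 -0.0205] [-0.045   0.0202] 0.1895
cradle 0.19 894 [-0.0753 -0.0203] [-0.0531  0.0202] 0.1997
cradle 0.195 478 [-0.0597 -0.0168] [-0.053   0.0168] 0.2015
cradle 0.2 244 [-0.0576 -0.0167] [-0.053   0.0166] 0.2018
pip -0.035 205 [ 0.0053 -0.0132] [0.0296 0.0131]
pip -0.02 216 [ 0.0048 -0.0132] [0.0297 0.0128]
pip -0.008 1086 [ 0.0052 -0.013 ] [0.0317 0.0128]
pip 0.004 1201 [ 0.0058 -0.0194] [0.0299 0.0197]
pip 0.04 2916 [-0.0085 -0.02  ] [0.0145 0.02  ]
```

View pics/w6.png

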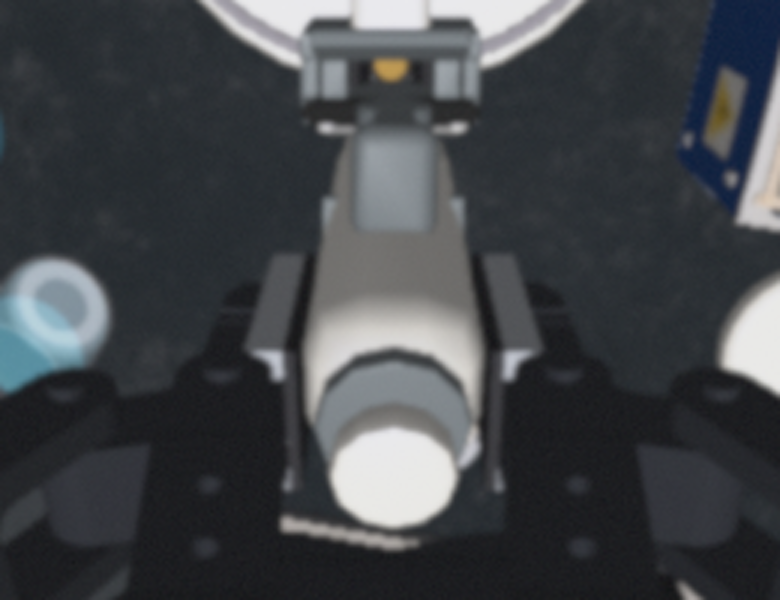

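drive_tool(
  motion=[
    [[-0.03,0,0.03],[0,0,0],0.7],
    [[0,0.3,0],[0,0,0],0.7],
    [[0,0.3,0],[0,0,0],0.7],
    [[0,0.2,0],[0,0,0],0.7],
    [[0,0.2,0],[0,0,0],0.7],
    [[0,0.2,0],[0,0,0],0.7],
    [[0,0,0],[0,0,0],0.7],
    [[0,0,0],[0,0,0],0.7],
    [[0,0,0],[0,0,0],0.7],
  ],
)

```text
time: 16.8
tool_pos: [0.5439, -0.1242, 0.2192]
tool_rot: [0.552, -0.552, 0.441, -0.442]
contact_force: [-0.1, -0.9, -2.5]
gripper_width: 0.298
```

```bash
python3 -c "
from plant import manip
from h import *
show(manip.state())"
```

```text
t 16.8 pos [ 0.5439 -0.1242  0.2192] jaw -77.3 down [ 0.001 -0.    -1.   ] F [-0.14 -0.91 -2.49] M [0.05 0.02 0.01] w 0.298 q6 [-0.36  0.99]
```

drive_tool(
  motion=[
    [[0,0.08,0],[0,0,0],0.7],
    [[0,0.08,0],[0,0,0],0.7],
    [[0,0.08,0],[0,0,0],0.7],
    [[0,0,0],[0,0,0],0.7],
    [[0,0,0],[0,0,0],0.7],
  ],
)

```text
time: 17.3
tool_pos: [0.5436, -0.1241, 0.2126]
tool_rot: [-0.552, 0.552, -0.442, 0.442]
contact_force: [-0.3, -0.1, -1.9]
gripper_width: 0.293
```

drive_tool(
  motion=[
    [[0,0.06,0],[0,0,0],0.7],
    [[0,0.06,0],[0,0,0],0.7],
    [[0,0,0],[0,0,0],0.7],
    [[0,0,0],[0,0,0],0.7],
  ],
)

```text
time: 17.7
tool_pos: [0.5436, -0.1241, 0.2097]
tool_rot: [-0.552, 0.552, -0.442, 0.442]
contact_force: [0.4, -0.6, -2.8]
gripper_width: 0.296
```

drive_tool(
  motion=[
    [[0,0.06,0],[0,0,0],0.7],
    [[0,0.06,0],[0,0,0],0.7],
    [[0,0,0],[0,0,0],0.7],
    [[0,0,0],[0,0,0],0.7],
  ],
)

```text
time: 18.1
tool_pos: [0.5441, -0.1244, 0.208]
tool_rot: [0.552, -0.552, 0.441, -0.442]
contact_force: [-1.7, 0.5, 4.9]
gripper_width: 0.298
```

drive_tool(
  motion=[
    [[0,0.06,0],[0,0,0],0.7],
    [[0,0.06,0],[0,0,0],0.7],
    [[0,0,0],[0,0,0],0.7],
    [[0,0,0],[0,0,0],0.7],
  ],
)

```text
time: 18.5
tool_pos: [0.5436, -0.1241, 0.2033]
tool_rot: [0.552, -0.552, 0.442, -0.442]
contact_force: [-0.7, -0.7, 1.9]
gripper_width: 0.295
```

drive_tool(
  motion=[
    [[0,0.06,0],[0,0,0],0.7],
    [[0,0,0],[0,0,0],0.7],
    [[0,0,0],[0,0,0],0.7],
  ],
)

```text
time: 18.8
tool_pos: [0.5436, -0.1241, 0.2017]
tool_rot: [0.552, -0.552, 0.442, -0.441]
contact_force: [0.9, -0.2, -0.9]
gripper_width: 0.294
```

drive_tool(
  motion=[
    [[0,0.06,0],[0,0,0],0.7],
    [[0,0,0],[0,0,0],0.7],
    [[0,0,0],[0,0,0],0.7],
  ],
)

```text
time: 19.1
tool_pos: [0.5435, -0.1241, 0.2003]
tool_rot: [-0.552, 0.552, -0.442, 0.441]
contact_force: [0.5, -0.1, -0.9]
gripper_width: 0.295
```

drive_tool(
  motion=[
    [[0,0.04,0],[0,0,0],0.7],
    [[0,0,0],[0,0,0],0.7],
    [[0,0,0],[0,0,0],0.7],
  ],
)

```text
time: 19.4
tool_pos: [0.5435, -0.1241, 0.1995]
tool_rot: [-0.552, 0.552, -0.442, 0.441]
contact_force: [0.2, -0.7, -1.8]
gripper_width: 0.293
```

drive_tool(
  motion=[
    [[0,0.03,0],[0,0,0],0.7],
    [[0,0,0],[0,0,0],0.7],
    [[0,0,0],[0,0,0],0.7],
  ],
)

```text
time: 19.7
tool_pos: [0.5435, -0.1241, 0.1989]
tool_rot: [-0.552, 0.552, -0.442, 0.441]
contact_force: [-0.5, 0.8, -0.7]
gripper_width: 0.302
```

drive_tool(
  motion=[
    [[0,0.03,0],[0,0,0],0.7],
    [[0,0,0],[0,0,0],0.7],
    [[0,0,0],[0,0,0],0.7],
  ],
)

```text
time: 20.0
tool_pos: [0.5436, -0.1241, 0.1982]
tool_rot: [-0.552, 0.552, -0.442, 0.442]
contact_force: [-0.3, -0.2, -1.5]
gripper_width: 0.293
```

drive_tool(
  motion=[
    [[0,0.03,0],[0,0,0],0.7],
    [[0,0,0],[0,0,0],0.7],
    [[0,0,0],[0,0,0],0.7],
  ],
)

```text
time: 20.3
tool_pos: [0.5436, -0.1242, 0.1978]
tool_rot: [-0.552, 0.552, -0.442, 0.442]
contact_force: [-1.5, 0.2, 0.7]
gripper_width: 0.295
```

drive_tool(
  motion=[
    [[0,0.02,0],[0,0,0],0.7],
    [[0,0,0],[0,0,0],0.7],
    [[0,0,0],[0,0,0],0.7],
  ],
)

```text
time: 20.6
tool_pos: [0.5437, -0.1242, 0.1977]
tool_rot: [-0.552, 0.552, -0.442, 0.442]
contact_force: [-2.8, 1.0, 4.4]
gripper_width: 0.296
```

drive_tool(
  motion=[
    [[0,0.02,0],[0,0,0],0.7],
    [[0,0,0],[0,0,0],0.7],
    [[0,0,0],[0,0,0],0.7],
  ],
)

```text
time: 20.9
tool_pos: [0.5437, -0.1243, 0.1976]
tool_rot: [-0.552, 0.552, -0.441, 0.442]
contact_force: [-4.9, 1.7, 6.8]
gripper_width: 0.296
```

drive_tool(
  motion=[
    [[0,0,0],[0,0,0],0.3],
    [[0,0,0],[0,0,0],0],
    [[0,0,0],[0,0,0],-0.3],
    [[0,0,0],[0,0,0],-0.4],
    [[0,0,0],[0,0,0],-0.4],
    [[0,-0.3,0],[0,0,0],-0.4],
    [[0,-0.6,0],[0,0,0],-0.4],
    [[0,-0.8,0],[0,0,0],-0.4],
    [[0,-1,0],[0,0,0],-0.4],
    [[0,-1,0],[0,0,0],-0.4],
    [[0,-1,0],[0,0,0],-0.4],
    [[0,-0.6,0],[0,0,0],-0.4],
  ],
)

```text
time: 22.1
tool_pos: [0.5444, -0.1244, 0.3334]
tool_rot: [0.553, -0.552, 0.44, -0.443]
contact_force: [0.9, 0.7, 0.3]
gripper_width: 0.701
```

drive_tool(
  motion=[
    [[0,0,-1],[0,0,0],-0.4],
    [[0,0,-0.6],[0,0,0],-0.4],
    [[0,0,0],[0,0,0],-0.4],
    [[0,0,0],[0,0,0],-0.4],
    [[0,0,0],[0,0,0],-0.4],
  ],
)

```text
time: 22.6
tool_pos: [0.505, -0.1328, 0.329]
tool_rot: [0.552, -0.552, 0.442, -0.442]
contact_force: [0.5, 0.1, 0.1]
gripper_width: 0.696
```

```bash
python3 - <<'E'
from plant import manip
from ang import *
from ang import label
show(manip.state());f=wrist(manip);cv2.imwrite("pics/w7.png",f["img"])
W=wcloud(f);c=np.array([.633,-.104]);d=np.hypot(W[...,0]-c[0],W[...,1]-c[1])
L,k=label((W[...,2]>.236)&(W[...,2]<.262)&(d>.07)&(d<.115))
for i in range(1,k+1):
    q=W[L==i]
    if len(q)<25:continue
    z=np.percentile(q[:,2],95);t=q[q[:,2]>z-.004];cc=(t[:,:2].max(0)+t[:,:2].min(0))/2;v=cc-c
    print(len(q),cc.round(4),"z",np.percentile(q[:,2],[80,95,99]).round(4),"ang",np.degrees(np.arctan2(v[1],v[0])).round(2),"r",np.hypot(*v).round(4))
g=manip.grab_frame("side");cv2.imwrite("pics/side1.png",cv2.resize(g["img"][90:310,195:415],None,fx=2.7,fy=2.7,interpolation=cv2.INTER_CUBIC))
E
```

```text
t 22.6 pos [ 0.505  -0.1328  0.329 ] jaw -77.29 down [ 0.  0. -1.] F [0.48 0.11 0.11] M [ 0.01 -0.05 -0.03] w 0.696 q6 [-0.4   0.95]
528 [ 0.5863 -0.0254] z [0.2495 0.2502 0.2507] ang 120.72 r 0.0914
527 [ 0.6245 -0.1955] z [0.2495 0.2503 0.2509] ang -95.3 r 0.0919
557 [ 0.5443 -0.124 ] z [0.2493 0.2501 0.2507] ang -167.28 r 0.0909
```

View pics/w7.png

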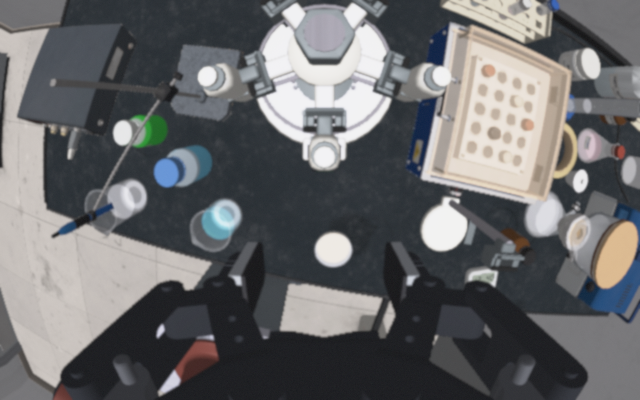

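View pics/side1.png

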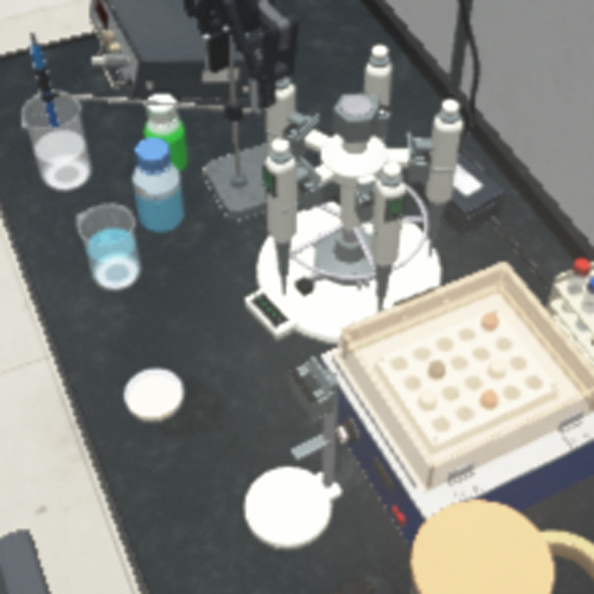

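```bash
python3 -c "
from plant import manip
print(manip.job_done())"
```

```text
the job is handed in; nothing more can be done
None
```

The carousel is turned and the pipette is hanging fully home in the front place. I handed the job in at about 23 s of the 72 s allowed.

- **Carousel:** I gripped the hexagonal grip and turned it about 56° clockwise. On release, the head drew itself into the stop. The empty place then stood at the front, above the panel.
- **Hanging the pipette:** I took it straight up off the rest, lined it up with the pocket and lowered it in small steps. The clip pushed back with about 7 N, about 10 mm above home. It then gave way, and the hook met a firm stop at about 9.5 N, which puts the lip at about 193 mm. These forces are readings from the end of each step, corrected for the pipette's weight.
- **Last checks:** After release, the pipette's top measured 250.1 mm, against 250.2 and 250.3 mm for two neighbours. It stands at the front angle. The robot is clear, with contact force near zero. The beaker, dish and bottle look unmoved in the last pictures.
- **Small disagreement:** The carousel's yaw came out as 13.6–14° from the panel but 12.7° from the clicked-in head. I used 12.7°, which the empty cradle's position confirmed. I could not read the charge pin directly, so "fully home" rests on the firm stop and the matching heights.

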